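# Swap the open parts tray on the repair bench

## Robot

A 7-joint arm with a two-finger parallel gripper is mounted at the origin on the work surface. World frame = base frame: x ahead of the robot, y to its left, z up, the work surface at z = 0. Lengths are in m, angles in rad, forces in N, time in s.
With the tool pointing down it reaches from about 0.425 to 0.95 m from the base axis. Payload 16.7 kg.
Tool frame: the origin (TCP) lies at the very end of the fingers, on their centre line; the grasp point (between the pads) lies 19 mm behind it (robot.grip_point_offset is the distance from the TCP to the grasp point, in m); z points along the fingers, y is the line along which they close (so a half turn about z gives the same grasp; the last joint's range is limited). The gripper opens to 94 mm and grips with 3 to 60 N. Pads are 16 mm wide; open, the fingers measure 119 mm over their backs; the gripper's body (75 mm by 177 mm) begins 78 mm behind the grasp point.
Start: joints at [0.981, 0.426, 0.074, 1.606, -0.034, 1.111, -0.067], TCP at [0.288, -0.61, 0.205] pointing down, gripper open.
Joint ranges: [-2.85, 2.85], [-0.5, 2.14], [-1.23, 1.37], [0.21, 2.46], [-1.02, 4.16], [0.16, 2.05], [-2.73, 2.73]. Speed limits (rad/s): [1.89, 1.89, 2.39, 2.39, 3.01, 3.01, 3.01].

## Interface

Orientations are given as a rotation vector (axis times angle).
In Python, from station import robot gives the robot as it stands. The module is installed in compiled form; this text tells all that it offers.
- The arm moves only by the tool servo_tool, never from a script. Its argument "deltas" is one flat list of numbers, 6 for each row, row after row: the shift along the tool's x, y, z in m, then the turn, a rotation vector about the tool's x, y, z in degrees. In form: [tx, ty, tz, wx, wy, wz, tx, ty, tz, wx, wy, wz, ...]. A call has 1 to 12 rows; each row is the pose to reach, as a shift and turn from the pose commanded when the call began, along the tool's axes at that moment; what a row does not reach only later rows make up. A row lasts 1/10 s, in which the tool goes at most 50 mm and 8.59 degrees, less where a joint would pass 70% of its speed; a pose out of reach is approached as far as the arm can. A call with a gripper value outside its range is refused whole. "grip" is the opening, from 0 (shut) to 1 (fully open), set as the call begins (left out, the last holds). The fingers move at their own pace and stop on an object; "grip_force" is the grip in N (left out, the last holds). Time passes only in rows, so rows that repeat a pose let the fingers close. It gives the time, the measured TCP pose, the force, the opening and the grip force at its end, in the units of the state.
- robot.get_obs(): the state, without advancing time (a new reading comes with each control period).
- robot.snapshot(name): name is "scene" or "top"; returns (picture, depth): 480x640x3 uint8, blue, green, red; 480x640 float32, m along the optical axis (not along the pixel's ray), 0 where there is no reading.
- robot.camera_model(name): a dict with "vertical_fov" (degrees; the focal length in pixels is half the picture's height over the tangent of half this angle, whatever the lens; pixels are square), "cx", "cy" (the principal point, pixels), "extrinsics" (4x4, takes a point from camera to world coordinates). Camera axes: x right, y down, z forward; pixel columns grow to the right and rows downward; lengths in m; the calibration is good to about 2 mm. A picture is of the moment at which its call begins. camera_model takes no time and is no camera call.
- robot.finish_job(): hands the job in; it is judged then, once.
The state is a dict: "clock": time; "joint_pos": joint angles; "qvel": joint speeds; "joint_efforts": joint torques, N m; "tcp_pos": TCP position; "tool_rot": TCP orientation; "wrist_force": force on the tool from outside, world axes, zero at the start; "ft_torque": the same for the moment, N m; "grip_width": opening from 0.0 (shut) to 1.0 (fully open); "finger_force": force on a finger pad.
Only numpy, scipy, OpenCV 4.12 (cv2) and the standard library are available. Lean on these libraries where they do the work, as an engineer would, in place of code of your own. Each camera call takes 0.05 s, during which the arm holds its last target. There are 200 camera calls.

## Task

Only one parts tray may stand open at a time. Push the blue tray, which was left open, fully home; then hook a fingertip behind the front lip of the orange tray, in its open hopper, and draw it all the way out to its stop. Do not pinch or lift anything, leave the white tray alone, and leave the small things standing and lying around where they are; finish clear of everything.

Things in the scene. Friction and masses are not known exactly. Their poses are not given: they have to be found in the camera images.
- blue_unit: Unit of the blue tray: grey metal housing, 140 deep (x) x 116 wide (y) x 80 tall, standing fixed on the 3 thick black mat, a patch of its tray's colour on top. Origin: centre of its underside. Its own -x axis is the direction in which its tray slides out, roughly towards the robot; the units stand in any order and slightly turned.
- orange_unit: Unit of the orange tray: grey metal housing, 140 deep (x) x 116 wide (y) x 80 tall, standing fixed on the 3 thick black mat, a patch of its tray's colour on top. Origin: centre of its underside. Its own -x axis is the direction in which its tray slides out, roughly towards the robot; the units stand in any order and slightly turned.
- blue_lip (a point): Middle of the top edge of the blue tray's front lip (moves with the tray; axes as its unit's: -x is outward). The lip is an upright wall 6 thick (this point is mid-thickness), 100 wide, its top 53 above the bench. Behind it (own +x) is the open hopper pocket of the tray: 59 clear along x when the tray is fully home, more when out, and 92 clear across; its floor is 12 above the bench, its side walls reach 42 above the bench, and nothing is in the pocket.
- orange_lip (a point): Middle of the top edge of the orange tray's front lip (moves with the tray; axes as its unit's: -x is outward). The lip is an upright wall 6 thick (this point is mid-thickness), 100 wide, its top 53 above the bench. Behind it (own +x) is the open hopper pocket of the tray: 59 clear along x when the tray is fully home, more when out, and 92 clear across; its floor is 12 above the bench, its side walls reach 42 above the bench, and nothing is in the pocket.
- white_lip (a point): Middle of the top edge of the white tray's front lip (moves with the tray; axes as its unit's: -x is outward). The lip is an upright wall 6 thick (this point is mid-thickness), 100 wide, its top 53 above the bench. Behind it (own +x) is the open hopper pocket of the tray: 59 clear along x when the tray is fully home, more when out, and 92 clear across; its floor is 12 above the bench, its side walls reach 42 above the bench, and nothing is in the pocket.
- blue_tray (a joint): How far the blue tray is out, in m: 0 fully home, 0.09 all the way out at its stop. Sliding friction about 2 N, no spring: it stays where left. Starts well out.
- orange_tray (a joint): How far the orange tray is out, in m: 0 fully home, 0.09 all the way out at its stop. Sliding friction about 2 N, no spring: it stays where left. Starts home or nearly so.
- capacitor: Loose black round capacitor can with a silvery top, diameter 22, 42 tall, standing on the mat in the gap between two units' trays. Origin: centre of its underside.
- dial: Loose aluminium control knob, diameter 26, 20 tall, standing on the mat in the other gap. Origin: centre of its underside.
- cleaner: Loose white plastic bottle with a red cap, diameter 48, 110 tall, standing on the mat to the right of the units. Origin: centre of its underside.
- driver: Loose screwdriver, 180 long, lying on the mat to the left of the units. Origin: under its middle.
Things that resemble listed ones, but are neither listed nor needed, are in the scene too. Several things have the shape of the capacitor; the one meant has the colours described above.

How it is judged:
By the outcome, as a careful person would: the job done as asked, in the order asked, and still so for the second after the job is handed in, with the robot touching nothing.
It also fails if it takes over 45 s, if anything falls off the work surface, if the arm or the gripper's body presses on something with over 40 N, if the wrist force passes 120 N, or if a joint passes its speed limit or range.

## Working session

There is one attempt and no reset: what is moved stays moved. The work goes in short steps, Python scripts to look and compute and a tool call to move; the robot and the scene stay as the last step left them, time stands still between calls to the robot, and variables do not carry over. Pictures are saved under pics/ and viewed, at most 10 in all, crops included, and the job is handed in when it is done.

Besides the shell and the picture viewer there is one more tool, called after "Request:" as a command line: name --argument value ..., lists and objects as JSON in quotes. servo_tool: Moves the arm, as the interface text tells. Its arguments: {"type":"object","properties":{"deltas":{"type":"array","items":{"type":"number"}},"grip":{"type":"number"},"grip_force":{"type":"number"}},"required":["deltas"]}

```bash
mkdir -p pics; cat > h.py <<'E'
import numpy as np, cv2
from station import robot
def snap(n,tag):
    p,d=robot.snapshot(n); cv2.imwrite(f'pics/{tag}.png',p); np.save(f'{tag}.npy',d); return p,d
def cloud(n,d):
    m=robot.camera_model(n); f=d.shape[0]/2/np.tan(np.radians(m['vertical_fov'])/2)
    v,u=np.mgrid[:d.shape[0],:d.shape[1]]
    P=np.stack([(u-m['cx'])/f*d,(v-m['cy'])/f*d,d],-1); E=np.array(m['extrinsics'])
    return P@E[:3,:3].T+E[:3,3]
E
python3 - <<'E'
from h import *
for n in('top','scene'):
    p,d=snap(n,n+'0'); m=robot.camera_model(n); print(n,m)
o=robot.get_obs();print(o)
E
```

```text
top {'vertical_fov': 53.917760948986434, 'cx': 318.71958635168687, 'cy': 241.6255657990639, 'extrinsics': array([[ 1.71878704e-02, -9.92772245e-01,  1.18776459e-01,
         5.33399662e-01],
       [-9.99723198e-01, -1.51551739e-02,  1.79957946e-02,
        -4.93701451e-04],
       [-1.60656475e-02, -1.19052891e-01, -9.92757928e-01,
         9.85821305e-01],
       [ 0.00000000e+00,  0.00000000e+00,  0.00000000e+00,
         1.00000000e+00]])}
scene {'vertical_fov': 56.40678342665577, 'cx': 318.5598748861978, 'cy': 246.18371577220105, 'extrinsics': array([[ 0.53646217,  0.65703719, -0.5296324 ,  1.09025235],
       [ 0.84373851, -0.43074112,  0.32026148, -0.27196049],
       [-0.01771075, -0.61867942, -0.78544389,  0.71674096],
       [ 0.        ,  0.        ,  0.        ,  1.        ]])}
{'clock': 0.1, 'joint_pos': array([ 0.98049597,  0.42668937,  0.07383829,  1.60654322, -0.03408538,
        1.11076988, -0.06709423]), 'qvel': array([-0.00018478, -0.00146092, -0.00073641, -0.00065374, -0.0010226 ,
       -0.00042851, -0.00128885]), 'joint_efforts': array([ 6.72074093e-03, -9.37478971e+01,  3.67672697e+00, -4.55048954e+01,
       -4.85305523e-02,  1.67942257e-02, -5.62145624e-05]), 'tcp_pos': array([ 0.2878107 , -0.61013445,  0.20483181]), 'tool_rot': array([-3.06452603e+00, -6.86565734e-01,  5.31087591e-04]), 'wrist_force': array([0.01049476, 0.49277906, 0.98776096]), 'ft_torque': array([ 0.01600597, -0.00077862, -0.0146008 ]), 'finger_force': 0.0, 'grip_width': 1.001363341858864}
```

View pics/top0.png

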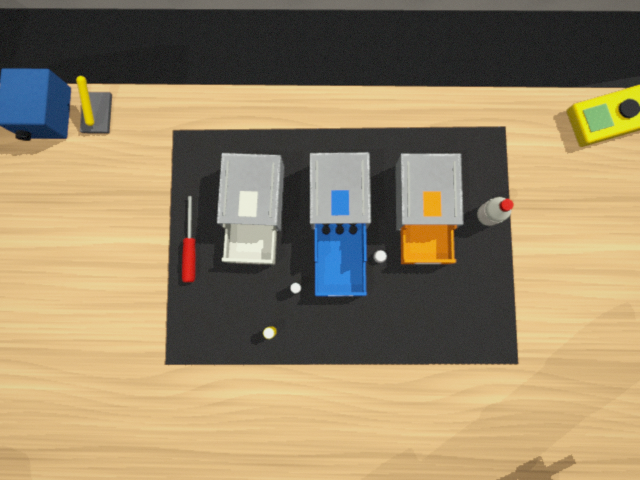

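View pics/scene0.png

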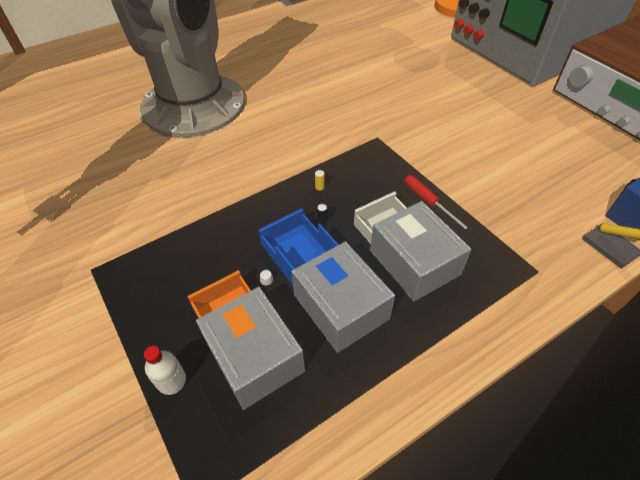

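Top view: the white, blue (open) and orange units run left to right, with lips near px (250,263), (340,296) and (428,264). The capacitor is at (295,288), the dial at (380,256), a yellow decoy at (269,333) and the bottle at (495,210). The scene view agrees with this order. Next I'll measure lips and housings.

```bash
cat > meas.py <<'E'
from h import *
import sys
def measure(tag):
  for n in('top','scene'):
    p,d=snap(n,n+tag); C=cloud(n,d); hsv=cv2.cvtColor(p,cv2.COLOR_BGR2HSV)
    H,S,V=[hsv[...,i].astype(int) for i in range(3)]
    X,Y,Z=C[...,0],C[...,1],C[...,2]
    reg=(d>0)&(X>.35)&(X<.8)&(abs(Y)<.3)
    hs=(reg&(Z>.074)&(Z<.095)).astype('u1'); hs=cv2.morphologyEx(hs,cv2.MORPH_OPEN,np.ones((5,5)))
    k,l,st,_=cv2.connectedComponentsWithStats(hs)
    for i in range(1,k):
      if st[i,4]<800: continue
      q=C[l==i]; (c,s,a)=cv2.minAreaRect((q[:,:2]*1000).astype('f4')); print(n,'housing',np.round(c,1),np.round(s,1),round(a,2),'z',np.median(q[:,2]).round(4))
    for nm,mk in(('blue',(abs(H-107)<15)&(S>120)),('orange',(abs(H-14)<9)&(S>150)&(V>60)),('white',(S<60)&(V>120)&(Y>.07))):
      m=reg&mk&(Z>.046)&(Z<.060)
      q=C[m]
      if len(q)<10: print(n,nm,len(q)); continue
      q=q[(q[:,0]<np.percentile(q[:,0],50)+.02)]
      (c,s,a)=cv2.minAreaRect((q[:,:2]*1000).astype('f4')); print(n,nm,'lip',np.round(c,1),np.round(s,1),round(a,2),len(q),'med',np.median(q,0).round(4),'zmax',q[:,2].max().round(4))
if __name__=='__main__':
  measure(sys.argv[1])
  o=robot.get_obs(); print(o['clock'],o['tcp_pos'],o['tool_rot'],o['wrist_force'])
E
python3 meas.py 1
python3 - <<'E'
from h import *
p=cv2.imread('pics/top1.png')
cv2.imwrite('pics/c1.png',cv2.resize(p[140:350,200:480],None,fx=2.8,fy=2.8,interpolation=cv2.INTER_CUBIC))
C=cloud('top',np.load('top1.npy'))
for u,v in[(295,288),(380,256),(269,333),(340,296),(428,263),(250,263),(506,205),(340,260)]: print(u,v,C[v,u].round(3))
E
```

```text
top housing [737.5 155.9] [117.  126.4] 88.83 z 0.0821
top housing [739.5 -23.1] [121.5 115.6] 1.08 z 0.0825
top housing [ 739.7 -201.6] [121.7 117.6] 0.62 z 0.0828
top blue lip [543.1 -27.2] [ 5.9 98.4] 0.99 164 med [ 0.5438 -0.0232  0.0528] zmax 0.0569
top orange lip [ 611.1 -202.5] [ 6.2 99.4] 0.79 191 med [ 0.6112 -0.2061  0.0521] zmax 0.0561
top white lip [552.9 127.2] [181.4  85.2] 31.17 178 med [0.606  0.1526 0.0517] zmax 0.0559
scene housing [738.  155.4] [119.1 125.7] 88.34 z 0.0823
scene housing [739.8 -23.7] [121.5 117.7] 0.77 z 0.0823
scene housing [ 739.8 -201.7] [121.  116.2] 0.51 z 0.0823
scene blue lip [545.  -28.3] [ 8.4 99.6] 1.24 206 med [ 0.5462 -0.0302  0.0514] zmax 0.0568
scene orange lip [ 613.1 -203.4] [ 9.1 99.3] 0.87 277 med [ 0.6142 -0.2052  0.0513] zmax 0.0553
scene white lip [558.3 124.7] [181.1  82.3] 34.17 186 med [0.609  0.156  0.0514] zmax 0.0561
0.2 [ 0.28784413 -0.61025298  0.20504222] [-3.06487721e+00 -6.86534509e-01  3.35958386e-04] [-0.53954087  0.00128894 -0.73062451]
295 288 [0.552 0.062 0.047]
380 256 [ 0.621 -0.109  0.024]
269 333 [0.464 0.111 0.045]
340 296 [ 0.538 -0.029  0.003]
428 263 [ 0.607 -0.204  0.032]
250 263 [0.602 0.157 0.021]
506 205 [ 0.712 -0.332  0.116]
340 260 [ 0.612 -0.028  0.01 ]
```

View pics/c1.png

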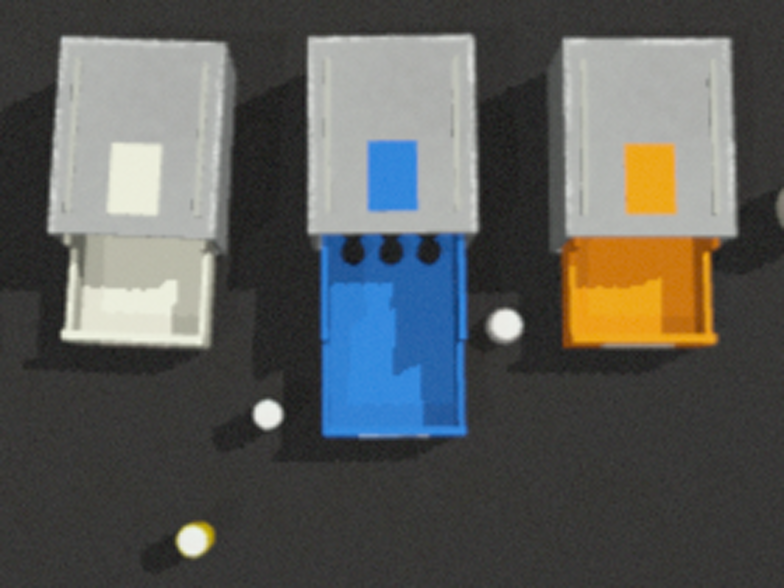

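The crop confirms the geometry. By my estimate the blue lip is about 72 mm out (x≈0.544, home≈0.616) and the orange lip is about 4 mm out. Both axes are turned about +1°. First I'll close the fingers and move to the front of the blue lip, staying high.

Request:
servo_tool --deltas '[0.037,-0.036,0,0,0,4,0.074,-0.072,0,0,0,8,0.11,-0.109,0,0,0,12,0.147,-0.145,0,0,0,16,0.183,-0.181,0,0,0,20,0.22,-0.217,0,0,0,24,0.257,-0.254,0,0,0,24,0.293,-0.29,0,0,0,24,0.33,-0.326,0,0,0,24,0.367,-0.362,0,0,0,24,0.403,-0.398,0,0,0,24,0.44,-0.435,0,0,0,24]' --grip 0

```text
clock: 1.4
tcp_pos: [0.4943, -0.045, 0.2057]
tool_rot: [3.141, 0.034, 0.001]
wrist_force: [1.1, -0.4, 1.6]
grip_width: 0.023
finger_force: 0.0
```

Request:
servo_tool --deltas '[0,0,0,0,0,0,0,0,0,0,0,0]'

```text
clock: 1.6
tcp_pos: [0.4941, -0.046, 0.2053]
tool_rot: [-3.141, -0.038, 0.001]
wrist_force: [0.1, -0.7, -0.3]
grip_width: 0.004
finger_force: 0.0
```

Request:
servo_tool --deltas '[0.005,-0.017,0.03,0,0,0,0.01,-0.017,0.06,0,0,0,0.01,-0.017,0.09,0,0,0,0.01,-0.017,0.12,0,0,0,0.01,-0.017,0.15,0,0,0,0.01,-0.017,0.175,0,0,0,0.01,-0.017,0.175,0,0,0]'

```text
clock: 2.3
tcp_pos: [0.5013, -0.0313, 0.028]
tool_rot: [3.141, 0.031, -0.008]
wrist_force: [-0.4, -0.3, 0.2]
grip_width: 0.005
finger_force: 0.0
```

Request:
servo_tool --deltas '[0.01,0,0,0,0,0,0.02,0,0,0,0,0,0.03,0,0,0,0,0,0.04,0,0,0,0,0,0.05,0,0,0,0,0,0.06,0,0,0,0,0,0.07,0,0,0,0,0,0.08,0,0,0,0,0,0.09,0,0,0,0,0,0.09,0,0,0,0,0]'

```text
clock: 3.3
tcp_pos: [0.5951, -0.0275, 0.0304]
tool_rot: [-3.141, -0.034, -0.002]
wrist_force: [-0.6, -0.2, -0.4]
grip_width: 0.007
finger_force: 0.0
```

Request:
servo_tool --deltas '[0.003,0,0,0,0,0,0.006,0,0,0,0,0,0.008,0,0,0,0,0]'

```text
clock: 3.6
tcp_pos: [0.6014, -0.0275, 0.0304]
tool_rot: [-3.141, -0.034, 0.001]
wrist_force: [-2.2, 0.5, -2.0]
grip_width: 0.003
finger_force: 1.0
```

Request:
servo_tool --deltas '[0.001,0,0,0,0,0,0.002,0,0,0,0,0]'

```text
clock: 3.8
tcp_pos: [0.6034, -0.0275, 0.0304]
tool_rot: [-3.141, -0.034, 0.001]
wrist_force: [-2.2, -0.2, -0.7]
grip_width: 0.001
finger_force: 1.0
```

```bash
python3 meas.py 2
```

```text
top housing [737.2 155.9] [116.8 126.2] 88.43 z 0.0821
top housing [755.  -22.8] [ 91.4 115.6] 0.99 z 0.0825
top housing [ 739.7 -201.1] [121.8 116.6] 1.01 z 0.0829
top blue 0
top orange lip [ 611.  -206.4] [ 6.  91.2] 0.84 179 med [ 0.6113 -0.208   0.0523] zmax 0.0568
top white lip [554.1 122.4] [182.4  94.1] 30.92 186 med [0.6058 0.15   0.0514] zmax 0.0562
scene housing [738.3 155.8] [119.1 126.2] 88.24 z 0.0822
scene housing [740.  -23.2] [121.8 117.5] 1.34 z 0.0822
scene housing [ 739.7 -201.5] [121.7 116.3] 0.73 z 0.0822
scene blue lip [615.8 -26.3] [  9.5 100.2] 2.0 228 med [ 0.6171 -0.0263  0.0514] zmax 0.0551
scene orange lip [ 612.4 -203.4] [ 9.5 99.5] 1.67 270 med [ 0.614  -0.2045  0.0513] zmax 0.0551
scene white lip [607.7 158.3] [99.2  9.7] 87.53 184 med [0.6094 0.1583 0.0514] zmax 0.0548
3.9 [ 0.60361773 -0.02753373  0.03048428] [-3.14133056e+00 -3.43052660e-02  9.37936030e-06] [-1.73827865  0.37168272 -1.5287633 ]
```

View pics/scene2.png

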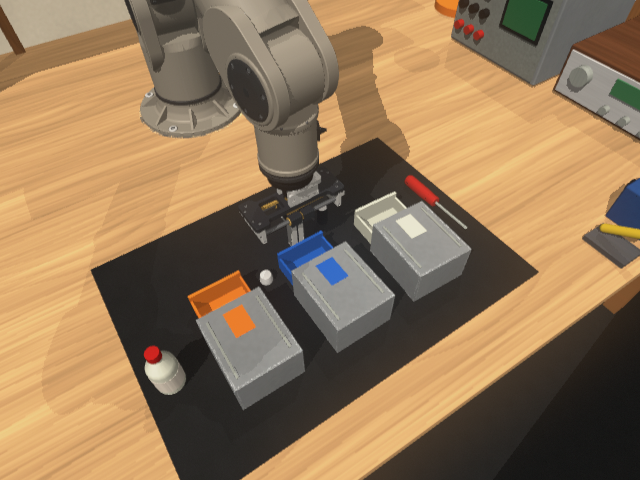

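The picture shows the closed fingers at the blue lip (px 300,240). The tray is nearly home and the neighbours haven't moved. I'll creep forward until the force rises at the stop.

Request:
servo_tool --deltas '[0.001,0,0,0,0,0,0.002,0,0,0,0,0]'

```text
clock: 4.1
tcp_pos: [0.6056, -0.0275, 0.0305]
tool_rot: [-3.141, -0.034, 0.0]
wrist_force: [-2.2, 0.4, -1.1]
grip_width: 0.004
finger_force: 1.0
```

Request:
servo_tool --deltas '[0.001,0,0,0,0,0,0.001,0,0,0,0,0]'

```text
clock: 4.3
tcp_pos: [0.6065, -0.0275, 0.0305]
tool_rot: [-3.141, -0.034, 0.0]
wrist_force: [-2.8, 1.2, -0.6]
grip_width: 0.004
finger_force: 1.4
```

Request:
servo_tool --deltas '[0.001,0,0,0,0,0,0.001,0,0,0,0,0]'

```text
clock: 4.5
tcp_pos: [0.6066, -0.0275, 0.0304]
tool_rot: [3.141, 0.034, -0.003]
wrist_force: [-9.4, 0.7, 4.1]
grip_width: 0.003
finger_force: 4.4
```

Request:
servo_tool --deltas '[0.001,0,0,0,0,0,0.001,0,0,0,0,0]'

```text
clock: 4.7
tcp_pos: [0.6066, -0.0275, 0.0303]
tool_rot: [3.141, 0.034, -0.006]
wrist_force: [-15.4, 0.4, 10.0]
grip_width: 0.005
finger_force: 7.3
```

Blue hit its stop: force rose to 15 N with no further travel. Next I'll back off, rise, and move over the orange hopper.

Request:
servo_tool --deltas '[-0.015,0,0,0,0,0,-0.035,0,0,0,0,0,-0.035,0,-0.02,0,0,0,-0.035,0,-0.05,0,0,0,-0.035,0,-0.09,0,0,0,-0.03,0.02,-0.11,0,0,0,-0.02,0.05,-0.11,0,0,0,-0.01,0.08,-0.11,0,0,0,0,0.115,-0.11,0,0,0,0.015,0.15,-0.11,0,0,0,0.032,0.176,-0.11,0,0,0,0.032,0.176,-0.11,0,0,0]'

```text
clock: 5.9
tcp_pos: [0.6458, -0.2075, 0.1404]
tool_rot: [3.14, 0.027, 0.002]
wrist_force: [0.3, -0.4, 0.3]
grip_width: 0.007
finger_force: 0.0
```

```bash
python3 meas.py 3
```

```text
top housing [737.1 156.1] [117.3 125.4] 88.7 z 0.082
top housing [739.8 -23.1] [121.7 115.6] 1.12 z 0.0825
top housing [ 751.8 -200.3] [116.2  95.5] 89.3 z 0.0829
top blue lip [617.  -25.3] [ 4.5 97.3] 0.87 150 med [ 0.617  -0.0253  0.0525] zmax 0.0557
top orange lip [ 611. -202.] [ 6.  98.7] 0.84 194 med [ 0.6112 -0.2042  0.0524] zmax 0.0575
top white lip [553.  126.7] [180.9  83.9] 31.45 178 med [0.6059 0.1525 0.0518] zmax 0.0559
scene housing [737.7 155.4] [118.4 127. ] 88.66 z 0.0822
scene housing [739.7 -23.5] [121.3 117.1] 1.09 z 0.0823
scene housing [ 739.6 -201.6] [121.4 116.2] 0.72 z 0.0822
scene blue lip [618.4 -26.4] [ 9.7 99.5] 1.81 223 med [ 0.6201 -0.0272  0.0515] zmax 0.055
scene orange lip [ 612.6 -203.5] [ 9.7 99.3] 1.48 279 med [ 0.614  -0.205   0.0512] zmax 0.055
scene white lip [537.7 158.5] [ 99.  151.1] 89.59 182 med [0.6091 0.1568 0.0514] zmax 0.0557
6.0 [ 0.64472143 -0.20315487  0.14031295] [-3.14129918e+00 -3.27981723e-02 -6.89630145e-04] [-0.62686099  1.8157401   0.0286781 ]
```

View pics/scene3.png

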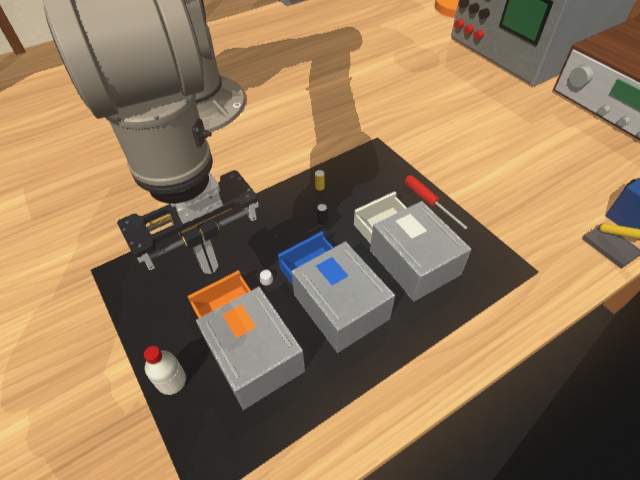

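Blue is home (lip x=0.617) and the fingers hang above the orange hopper (px 208,265), with dial and bottle undisturbed. Next I'll descend and draw the tray out.

Request:
servo_tool --deltas '[0,0,0.025,0,0,0,0,0,0.05,0,0,0,0,0,0.075,0,0,0,0,0,0.095,0,0,0,0,0,0.11,0,0,0,0,0,0.11,0,0,0]'

```text
clock: 6.6
tcp_pos: [0.6434, -0.2015, 0.0288]
tool_rot: [-3.14, -0.036, 0.004]
wrist_force: [-0.1, 0.4, 0.4]
grip_width: 0.004
finger_force: 0.0
```

Request:
servo_tool --deltas '[-0.01,0,0,0,0,0,-0.02,0,0,0,0,0,-0.03,0,0,0,0,0,-0.04,0,0,0,0,0,-0.05,0,0,0,0,0,-0.06,0,0,0,0,0,-0.07,0,0,0,0,0,-0.08,0,0,0,0,0,-0.09,0,0,0,0,0,-0.095,0,0,0,0,0,-0.1,0,0,0,0,0,-0.1,0,0,0,0,0]'

```text
clock: 7.8
tcp_pos: [0.5436, -0.205, 0.0304]
tool_rot: [-3.141, -0.034, 0.001]
wrist_force: [-0.1, 1.3, -0.4]
grip_width: 0.009
finger_force: 0.0
```

Request:
servo_tool --deltas '[-0.001,0,0,0,0,0,-0.003,0,0,0,0,0]'

```text
clock: 8.0
tcp_pos: [0.5417, -0.2049, 0.0304]
tool_rot: [-3.141, -0.034, -0.0]
wrist_force: [1.2, -0.1, -1.3]
grip_width: 0.004
finger_force: 1.0
```

Request:
servo_tool --deltas '[-0.001,0,0,0,0,0,-0.002,0,0,0,0,0]'

```text
clock: 8.2
tcp_pos: [0.5414, -0.2049, 0.0307]
tool_rot: [3.141, 0.035, 0.006]
wrist_force: [13.1, -0.2, -10.0]
grip_width: 0.006
finger_force: 7.1
```

Request:
servo_tool --deltas '[-0.001,0,0,0,0,0,-0.002,0,0,0,0,0]'

```text
clock: 8.4
tcp_pos: [0.5413, -0.2049, 0.031]
tool_rot: [3.141, 0.036, 0.011]
wrist_force: [23.2, -1.3, -16.3]
grip_width: 0.004
finger_force: 11.8
```

Request:
servo_tool --deltas '[-0.001,0,0,0,0,0,-0.001,0,0,0,0,0]'

```text
clock: 8.6
tcp_pos: [0.5413, -0.2048, 0.0312]
tool_rot: [3.141, 0.036, 0.013]
wrist_force: [25.1, -2.0, -18.0]
grip_width: 0.007
finger_force: 12.4
```

Orange is hard against its stop. I'll release inward, lift clear, back away and check.

Request:
servo_tool --deltas '[0.01,0,0,0,0,0,0.025,0,0,0,0,0,0.025,0,-0.02,0,0,0,0.025,0,-0.05,0,0,0,0.025,0,-0.09,0,0,0,0.025,0,-0.13,0,0,0,0.0,0,-0.17,0,0,0,-0.03,0.03,-0.19,0,0,0,-0.06,0.07,-0.19,0,0,0,-0.09,0.11,-0.19,0,0,0,-0.12,0.15,-0.19,0,0,0,-0.12,0.15,-0.19,0,0,0]'

```text
clock: 9.8
tcp_pos: [0.4148, -0.3632, 0.2205]
tool_rot: [3.14, 0.021, -0.003]
wrist_force: [0.9, -0.4, -0.3]
grip_width: 0.004
finger_force: 0.0
```

```bash
python3 meas.py 4
```

```text
top housing [737.2 155.9] [116.8 126.1] 88.72 z 0.082
top housing [739.6 -23. ] [121.7 115.5] 1.11 z 0.0825
top housing [ 739.6 -201.3] [121.7 117. ] 0.47 z 0.0829
top blue lip [616.9 -25.3] [ 4.5 97.3] 0.86 150 med [ 0.617  -0.0253  0.0526] zmax 0.0564
top orange lip [ 527.6 -204.1] [ 3.9 99.7] 1.0 156 med [ 0.5276 -0.2039  0.0531] zmax 0.0586
top white lip [555.6 123.4] [179.6  94. ] 31.05 171 med [0.606  0.1547 0.0518] zmax 0.0567
scene housing [737.6 155.7] [119.7 126.8] 88.64 z 0.0822
scene housing [739.6 -23.3] [121.3 118.1] 0.41 z 0.0822
scene housing [ 739.7 -201.6] [121.6 116.1] 0.64 z 0.0822
scene blue lip [618.8 -26.5] [ 8.9 99.3] 1.46 221 med [ 0.6202 -0.0276  0.0514] zmax 0.0565
scene orange lip [ 528.7 -204. ] [ 9.6 99.4] 0.24 249 med [ 0.5304 -0.2042  0.0511] zmax 0.0545
scene white lip [536.6 157.8] [153.   99.5] 0.15 189 med [0.6088 0.1556 0.0511] zmax 0.0551
9.9 [ 0.418805   -0.3584551   0.22037309] [-3.14105357e+00 -3.03473023e-02  9.25733986e-04] [-0.09459054  0.68272756 -0.08302983]
```

View pics/top4.png

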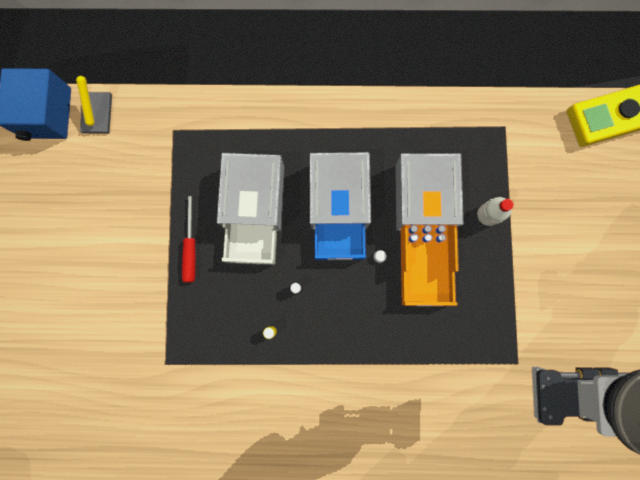

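Blue is home and orange is fully out: the lips are 89.5 mm apart in x, against a 90 mm stroke. The capacitor (295,288), dial (380,256), bottle, driver and white tray sit at their starting pixels, and the arm is clear.

Request:
servo_tool --deltas '[0,0,0,0,0,0,0,0,0,0,0,0]'

```text
clock: 10.1
tcp_pos: [0.4205, -0.3566, 0.2203]
tool_rot: [-3.141, -0.037, 0.0]
wrist_force: [0.5, -0.4, -0.3]
grip_width: 0.007
finger_force: 0.0
```

```bash
python3 -c "
from station import robot
print(robot.finish_job())"
```

```text
the job is handed in; nothing more can be done
None
```

The blue tray was pushed home first, then the orange tray drawn out to its stop; the white tray and loose items stayed where they were, the arm is clear, and the job was handed in at about 10 s (no verdict was returned).

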